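# Stand the lab timer in its adjustable stand and lock the backrest one hole forward

### The job

Take the timer that lies on its back and set it on its bottom edge (the edge on the button side) in the middle of the stand, between the front lip and the sliding backrest, display facing out over the lip, and let go; it may lean back for now. Then pull the black lock plunger up out of its hole, slide the backrest one hole forward towards the lip so that it props the timer upright, and let the pin drop fully home in that hole. Finish there: still gripping the plunger's knob, with the pin held fully down, and leave the other things on the bench where they are.

Things in the scene. Friction and masses are not known exactly. Their poses are not given: they have to be found in the camera images.
- timer_mid (a point): centre of the loose white timer, a square slab 62 x 62 mm, 19 mm thick (21 with buttons), about 60 g, lying face up. Own axes: z out of the face; x along the face from the button edge (x = -31 mm, the bottom once stood up) to the edge beyond the display (x = +31 mm, the top); y across. At the start x points roughly ahead and to the left
- timer_top_edge (a point): the middle of the timer's top edge (the edge beyond the display), 31 mm from its centre
- timer: the timer as a whole; origin at the centre of its back, axes as for timer_mid
- stand: fixed adjustable stand; origin: centre of its underside on the bench; x from the lip (front, turned half to the robot's right) to the rear, y to its left, z up. Aluminium base 180 (x) x 54 (y) x 16 (z) mm, with three lock holes on its mid-line at x = +56, +20 (pin starts here) and -16 mm (the next one forward). Base, lip and backrest are narrower than the timer: fingers at its sides pass them
- lip (a point): foot of the inner face of the stand's front lip, on the base's top, mid-width (stand x = -75 mm, z = 16 mm); axes as the stand's. The lip is grey with a smooth low-friction white inner face, 50 mm wide (y), 8 mm thick, and rises 20 mm above the base
- backrest (a joint): slide in m of the backrest (blue, 50 mm wide, 60 mm high above the base, smooth low-friction front face) along the stand's -x: 0 at the start hole (face 62 mm from the lip's inner face), +0.036 at the next hole forward (26 mm from the lip), -0.036 at the rear hole. 1.5 N friction; 1.5 mm play either way when locked. The plunger rides on it
- plunger (a joint): lift in m of the spring plunger: 0 fully home, 0.018 fully up. Its round-ended 8 mm pin goes 12 mm into an 11 mm hole: free above 0.012. The spring pushes down with 3.5 N at the bottom, 8 N at the top. Between holes the pin rides on the base at about 0.012 and drops by itself when within about 3 mm of a hole
- knob (a point): mid-grip of the plunger's black upright knob: 26 mm diameter, from 10 mm below this point to 10 mm above, then a 32 mm flange up to the top, 17 mm above. 14 mm below this point the fixed plunger housing (17 mm wide) begins. At the start 74 mm above the bench, 33 mm behind the backrest's front face (backrest top: 76 mm above the bench). Axes as the stand's
- lock_knob: the black knob on top of the lock plunger, moving with it; origin on the plunger axis at the level of the top of the base, 58 mm below the point knob
- label_tape: roll of white tape, 68 mm across, 18 mm high, a bystander
- petri: small glass dish, 56 mm across, 12 mm high, a bystander
- pen: marker pen with black cap, 137 mm long, a bystander
- beaker: glass beaker, 60 mm across, 67 mm high, a bystander
- vial: small vial, 25 mm across, 47 mm high, a bystander
- tweezers: steel tweezers, 131 mm long, a bystander
Not all that is in view belongs to the job. Leave any orange look-alike of the timer alone.

How it is judged:
On the way, in this order (a step that is already met when the one before it is completed fails the run):
1. the timer stands or leans on its bottom edge between lip and backrest, let go, the backrest still in its first hole (angle between timer's own z axis and vertical between 0.45 and 1.9 rad and height (world z) of timer_top_edge above 0.04 m and x of timer_mid in the frame of stand between -0.072 and -0.02 m and y of timer_mid in the frame of stand between -0.02 and 0.02 m and z of timer_mid in the frame of stand below 0.055 m and contact force between the fingers and timer below 0.05 N and value of joint backrest between -0.004 and 0.004 m), for 0.2 s.
2. the plunger is pulled out of the start hole (value of joint plunger above 0.0105 m and value of joint backrest below 0.02 m and contact force between the fingers and lock_knob above 1 N).
At the end, for the whole second after the job is handed in: Backrest locked one hole forward (33 to 39 mm), pin within 3 mm of home, fingers still gripping the knob (over 1.5 N); timer at rest on its bottom edge between lip and backrest, face to the lip, within 14 degrees of upright and 20 mm of mid-stand, free of the fingers (value of joint backrest between 0.033 and 0.039 m and value of joint plunger below 0.003 m and contact force between the fingers and lock_knob above 1.5 N and angle between timer's own z axis and vertical between 1.32 and 1.82 rad and height (world z) of timer_top_edge above 0.065 m and z of lip in the frame of timer above 0 m and x of timer_mid in the frame of stand between -0.075 and -0.045 m and y of timer_mid in the frame of stand between -0.02 and 0.02 m and z of timer_mid in the frame of stand below 0.055 m and contact force between the fingers and timer below 0.05 N and linear speed of timer below 0.03 m/s); the arm keeps its last pose, push and grip.
It fails at once if a bystander is moved more than 30 mm (distance of any of label_tape, petri, pen, beaker, vial, tweezers from where it was at the start of the episode above 0.03 m).
It also fails if it takes over 51 s, if anything falls off the work surface, if the arm or the gripper's body presses on something with over 40 N, if the wrist force passes 120 N, or if a joint passes its speed limit or range.

### The arm

A 6-joint arm with a two-finger parallel gripper is mounted at the origin on a cart in front of the work surface, level with it; the furniture and walls round the work are solid. World frame = base frame: x ahead of the robot, y to its left, z up, the work surface at z = 0. Lengths are in m, angles in rad, forces in N, time in s.
With the tool pointing down it reaches from about 0.375 to 0.9 m from the base axis. Payload 3.1 kg.
Tool frame: the origin (TCP) lies on the centre line of the jaws, within the pads' length; the fingertips stand robot.finger_overhang ahead of it and the grasp point (between the pads) lies 2 mm behind it (robot.finger_overhang is the distance from the TCP to the fingertips, in m); z points along the fingers, y is the direction in which the jaws open and shut (so a half turn about z gives the same grasp; the last joint's range is limited). The gripper opens to 87 mm and grips with 3 to 60 N. Pads are 19 mm wide; open, the fingers measure 117 mm over their backs; the gripper's body (75 mm by 190 mm) begins 51 mm behind the grasp point.
Start: joints at [-1.331, 0.527, 1.433, -0, 1.181, -0.178], TCP at [0.254, -0.571, 0.24] pointing down, gripper open.
Joint ranges: [-3.08, 3.08], [-0.75, 2.2], [0.22, 2.44], [-1.43, 4.57], [0, 2.65], [-2.85, 2.85]. Speed limits (rad/s): [2.79, 2.79, 3.14, 3.14, 3.14, 3.14].

### API

Orientations are given as a unit quaternion [x, y, z, w].
In Python, from rig import robot gives the robot as it stands. The module is installed in compiled form; this text tells all that it offers.
- The arm moves only by the tool step_arm, never from a script. Its arguments are lists of equal length, an entry for each row: "slide": the shift along the tool's x, y, z in mm, a list of three; "twist": the turn about the tool's z in degrees. A call has 1 to 20 rows; each row shifts and turns the commanded pose from where the row before left it, along the tool's axes as they then stand; what a row does not reach is not made up. A row lasts 1/12 s, in which the tool goes at most 41.7 mm and 7.16 degrees, less where a joint would pass 70% of its speed; a pose out of reach is approached as far as the arm can. A call is refused whole if a number of a shift passes 41.7 or a number of a turn 7.16, either way. A call with a gripper value outside its range is refused whole. "jaw" is the finger opening in mm, from 0 to 87, set as the call begins (left out, the last holds). The fingers move at their own pace and stop on an object; "force" is the grip in N (left out, the last holds). Time passes only in rows, so rows that do not move let the fingers close. It gives the time, the measured TCP pose, the force and the opening at its end, in the units of the state.
- robot.get_obs(): the state, without advancing time (a new reading comes with each control period).
- robot.camera(name): name is "side" or "top" or "wrist"; returns a dict with "color" (384x512x3 uint8, blue, green, red), "depth" (384x512 float32, m along the optical axis (not along the pixel's ray), 0 where there is no reading), "camera_matrix" (3x3 intrinsics, pixels), "k1" (the pictures are not rectified: a ray, as slopes to the right and down, at radius r is drawn at 1 + k1 r^2 times it, then the intrinsics apply), "origin" and "orientation" of the camera in the world. Camera axes: x right, y down, z forward; pixel columns grow to the right and rows downward; lengths in m; the calibration is good to about 2 mm. A picture is of the moment at which its call begins.
- robot.hand_in(): hands the job in, once; it reports no verdict.
The state is a dict: "time": time; "q": joint angles; "joint_velocities": joint speeds; "joint_torque": joint torques, N m; "position": TCP position; "tool_rot": TCP orientation; "ft_force": force on the tool from outside, world axes, zero at the start; "moment": the same for the moment, N m; "grip_width": finger opening in m.
Only numpy, scipy, OpenCV 4.12 (cv2) and the standard library are available. Lean on these libraries where they do the work, as an engineer would, in place of code of your own. Each camera call takes 0.05 s, during which the arm holds its last target.

## Working session

There is one attempt and no reset: what is moved stays moved. The work goes in short steps, Python scripts to look and compute and a tool call to move; the robot and the scene stay as the last step left them, time stands still between calls to the robot, and variables do not carry over. Pictures are saved under pics/ and viewed, and the job is handed in when it is done.

Besides the shell and the picture viewer there is one more tool, called after "Request:" as name([rows], argument=value, ...), one row to a line, values as JSON. step_arm: Moves the arm, as the interface text tells. Its arguments: {"type":"object","properties":{"slide":{"type":"array","items":{"type":"array","items":{"type":"number"}}},"twist":{"type":"array","items":{"type":"number"}},"jaw":{"type":"number"},"force":{"type":"number"}},"required":["slide","twist"]}

```bash
ls; mkdir -p pics
python3 - <<'E'
from rig import robot
import cv2,numpy as np
for n in ["side","top","wrist"]:
    c=robot.camera(n); cv2.imwrite(f"pics/{n}0.png",c["color"]); 
    print(n,c["camera_matrix"].tolist(),c["k1"],c["origin"],c["orientation"])
o=robot.get_obs(); print(o, robot.finger_overhang)
E
```

```text
pics
side [[371.67089162234794, 0.0, 262.1960117266372], [0.0, 371.67089162234794, 193.89868736822493], [0.0, 0.0, 1.0]] -0.0011505441994355532 [0.17851925 1.03373045 0.47301501] [-0.10971891  0.8119739  -0.56641107  0.08853613]
top [[436.3404697997653, 0.0, 250.07788317009962], [0.0, 436.3404697997653, 191.00373692667165], [0.0, 0.0, 1.0]] 0.05791208686901063 [ 0.25146908 -0.00576606  1.43208512] [-0.6949198   0.71452223 -0.05413394  0.06011623]
wrist [[283.8066690482535, 0.0, 260.64409676226455], [0.0, 283.8066690482535, 190.9180400174114], [0.0, 0.0, 1.0]] -0.059003079087236635 [ 0.32172517 -0.54246026  0.38286859] [ 0.83024619 -0.54013913 -0.07615532  0.11463569]
{'time': 0.15, 'q': array([-1.33150591e+00,  5.28272548e-01,  1.43361767e+00, -2.71767517e-06,
        1.18137402e+00, -1.78506689e-01]), 'joint_velocities': array([ 0.00031629, -0.00193162, -0.00353101,  0.00099538, -0.00092508,
       -0.00021681]), 'joint_torque': array([ 4.54679530e-04, -4.40429699e+01, -1.76842421e+01,  6.33216393e-02,
        5.52475092e-02, -1.02907670e-04]), 'position': array([ 0.25348674, -0.57070514,  0.23878107]), 'tool_rot': array([ 9.78259480e-01,  2.07382956e-01, -2.66535066e-05, -8.35369603e-04]), 'ft_force': array([ 0.19845692,  0.38131597, -0.03125835]), 'moment': array([-0.00662743,  0.01342121,  0.00717514]), 'grip_width': 0.08688969359300827} 0.017
```

View pics/top0.png

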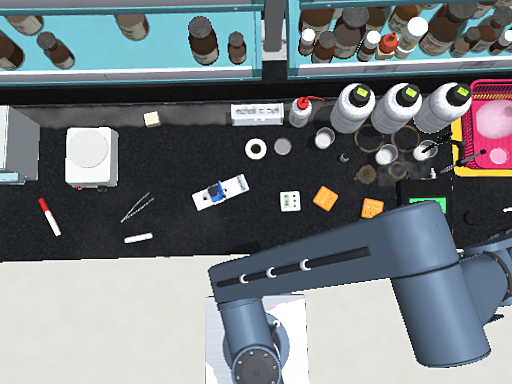

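View pics/side0.png

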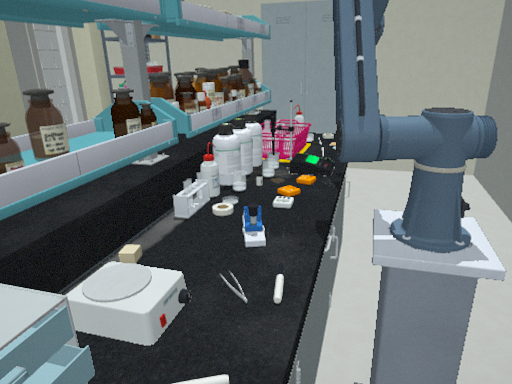

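View pics/wrist0.png

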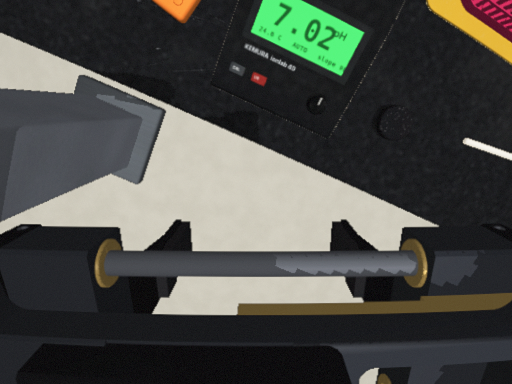

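```bash
cat > h.py <<'E'
import numpy as np,cv2
from scipy.spatial.transform import Rotation as R
def ray(c,u,v):
    K=c["camera_matrix"];k=c["k1"]
    xd=np.array([(u-K[0,2])/K[0,0],(v-K[1,2])/K[1,1]]);x=xd.copy()
    for _ in range(20): x=xd/(1+k*(x@x))
    d=R.from_quat(c["orientation"]).apply([x[0],x[1],1.]);return np.array(c["origin"]),d
def plane(c,u,v,z):
    o,d=ray(c,u,v);return o+d*(z-o[2])/d[2]
def dep(c,u,v):
    o,d=ray(c,u,v);return o+d*float(c["depth"][int(round(v)),int(round(u))])
def proj(c,p):
    K=c["camera_matrix"];q=R.from_quat(c["orientation"]).inv().apply(np.array(p)-c["origin"])
    x=q[:2]/q[2];x=x*(1+c["k1"]*(x@x));return K[0,0]*x[0]+K[0,2],K[1,1]*x[1]+K[1,2]
def tri(c1,a,c2,b):
    o1,d1=ray(c1,*a);o2,d2=ray(c2,*b)
    A=np.stack([d1,-d2],1);s=np.linalg.lstsq(A,o2-o1,rcond=None)[0]
    p,q=o1+d1*s[0],o2+d2*s[1];return (p+q)/2,np.linalg.norm(p-q)
E
python3 - <<'E'
from rig import robot
from h import *
c=robot.camera("top")
im=c["color"][120:260,110:390];cv2.imwrite("pics/topc.png",cv2.resize(im,None,fx=2.85,fy=2.85,interpolation=cv2.INTER_CUBIC))
s=robot.camera("side")
cv2.imwrite("pics/sidec.png",cv2.resize(s["color"][170:320,200:340],None,fx=4,fy=4,interpolation=cv2.INTER_CUBIC))
hsv=cv2.cvtColor(c["color"],cv2.COLOR_BGR2HSV)
m=((hsv[...,1]<60)&(hsv[...,2]>120)).astype(np.uint8)*255
cs,_=cv2.findContours(m,cv2.RETR_EXTERNAL,cv2.CHAIN_APPROX_NONE)
for k in cs:
    r=cv2.minAreaRect(k)
    if 150<cv2.contourArea(k)<3000 and r[0][1]<260: print(r,plane(c,*r[0],0.019),dep(c,*r[0]))
for n,u,v in [("timer",290,201),("stand",220,192)]: print(n,plane(c,u,v,.016),dep(c,u,v))
E
```

```text
((289.7522277832031, 200.78318786621094), (19.490066528320312, 19.623106002807617), 86.18592071533203) [ 0.44615055 -0.12550534  0.019     ] [ 0.44629362 -0.12559334  0.01796157]
((219.865966796875, 191.55899047851562), (19.221614837646484, 55.907440185546875), 66.25050354003906) [0.48320139 0.10227952 0.019     ] [0.48104746 0.10127524 0.03213453]
((386.25006103515625, 154.25001525878906), (17.677669525146484, 22.62741470336914), 45.0) [ 0.59201817 -0.44885571  0.019     ] [ 0.5902893  -0.44660627  0.02617384]
((425.7000427246094, 149.4000244140625), (17.441329956054688, 26.832815170288086), 63.43495178222656) [ 0.60412269 -0.57757473  0.019     ] [ 0.59219662 -0.55823724  0.06678787]
((282.0, 146.5), (15.0, 16.0), 90.0) [ 0.62930449 -0.10724802  0.019     ] [ 0.63404714 -0.10852184  0.00126274]
((255.5, 148.0), (20.0, 21.0), 90.0) [ 0.62684005 -0.01887651  0.019     ] [ 0.63132136 -0.01903303  0.0021301 ]
((323.4569091796875, 139.7672576904297), (17.988985061645508, 17.06983757019043), 23.198589324951172) [ 0.6480543  -0.24590518  0.019     ] [ 0.64730439 -0.2454511   0.02167202]
(
[... 1992 characters left out ...]
27.0), 90.0) [ 1.02421592 -0.23376743  0.019     ] [ 0.8508769  -0.18262321  0.33597676]
((408.9371032714844, 36.01015090942383), (22.248641967773438, 45.21788787841797), 35.83765411376953) [ 1.00290718 -0.55384582  0.019     ] [ 0.81937399 -0.4199814   0.36413557]
((29.144296646118164, 25.348995208740234), (16.13886833190918, 19.49772071838379), 55.00798034667969) [1.08059849 0.74657136 0.019     ] [0.91347054 0.59492241 0.30383613]
((125.0, 4.0), (8.0, 250.0), 90.0) [1.15451086 0.42088132 0.019     ] [0.77860202 0.24328099 0.60722438]
timer [ 0.44582565 -0.12653832  0.016     ] [ 0.44557325 -0.12638148  0.017839  ]
stand [0.48221157 0.10209137 0.016     ] [0.47962091 0.1008804  0.03189912]
```

View pics/topc.png

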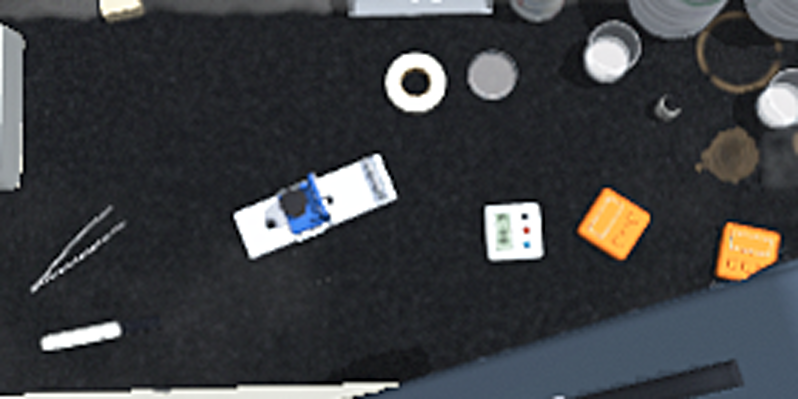

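View pics/sidec.png

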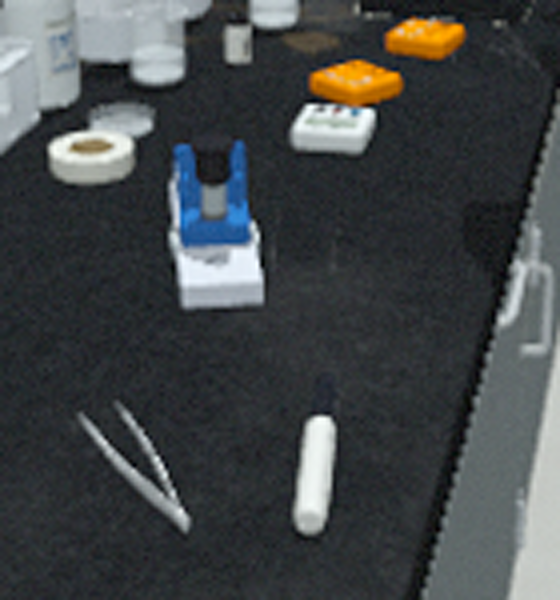

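```bash
cat >> h.py <<'E'
def goto(o,p,jaw_dir=None):
    "print twist (deg) then slide in tool axes after twist"
    Rm=R.from_quat(o["tool_rot"]); y=Rm.apply([0,1,0])
    if jaw_dir is not None:
        d=Rm.inv().apply([jaw_dir[0],jaw_dir[1],0]); a=np.degrees(np.arctan2(-d[0],d[1]))
        a=(a+90)%180-90
    else: a=0
    R2=Rm*R.from_euler('z',a,degrees=True)
    print("q6",np.degrees(o["q"][5]),"twist",round(a,2),"slide after twist mm",(R2.inv().apply(np.array(p)-o["position"])*1000).round(1))
E
python3 - <<'E'
from rig import robot
from h import *
c=robot.camera("top");s=robot.camera("side")
for n,cam,z in [("top",c,.019),("side",s,.019)]:
    hsv=cv2.cvtColor(cam["color"],cv2.COLOR_BGR2HSV)
    m=((hsv[...,1]<60)&(hsv[...,2]>120)).astype(np.uint8)*255
    if n=="side": x0,x1,y0,y1=270,297,193,210
    else: x0,x1,y0,y1=275,305,186,216
    mm=np.zeros_like(m);mm[y0:y1,x0:x1]=m[y0:y1,x0:x1]
    k=max(cv2.findContours(mm,cv2.RETR_EXTERNAL,cv2.CHAIN_APPROX_NONE)[0],key=cv2.contourArea)
    w=np.array([plane(cam,*p[0],z)[:2] for p in k]).astype(np.float32)*1000
    print(n,cv2.minAreaRect(w))
# stand outline + parts top
hsv=cv2.cvtColor(c["color"],cv2.COLOR_BGR2HSV)
m=((hsv[...,2]>110)).astype(np.uint8)*255
mm=np.zeros_like(m);mm[165:215,185:255]=m[165:215,185:255]
mm=cv2.morphologyEx(mm,cv2.MORPH_OPEN,np.ones((2,2)))
k=max(cv2.findContours(mm,cv2.RETR_EXTERNAL,cv2.CHAIN_APPROX_NONE)[0],key=cv2.contourArea)
w=np.array([plane(c,*p[0],.016)[:2] for p in k]).astype(np.float32)*1000
r=cv2.minAreaRect(w);print("stand",r,cv2.boxPoints(r).tolist())
o=robot.get_obs()
goto(o,[.446,-.126,.24],[1,0])
print(o["time"])
E
```

```text
top ((446.2685241699219, -125.45249938964844), (64.16426086425781, 63.971031188964844), 2.2508106231689453)
side ((446.0123291015625, -105.04483032226562), (65.6162338256836, 104.65161895751953), 4.951607704162598)
stand ((481.63665771484375, 98.63676452636719), (68.11552429199219, 183.1870880126953), 21.079078674316406) [[416.91571044921875, 171.85223388671875], [482.8000793457031, 0.9231281280517578], [546.3576049804688, 25.421295166015625], [480.4732360839844, 196.35040283203125]]
q6 -10.225995742617274 twist -66.06 slide after twist mm [445.1 192.4  -0.5]
0.35
```

Request:
step_arm([
  [0,0,0],
  [0,0,0],
  [0,0,0],
  [0,0,0],
  [0,0,0],
  [0,0,0],
  [0,0,0],
  [0,0,0],
  [0,0,0],
  [0,0,0],
], twist=[-6.6,-6.6,-6.6,-6.6,-6.6,-6.6,-6.6,-6.6,-6.6,-6.6], jaw=87)

```text
time: 1.18
position: [0.2536, -0.5712, 0.2395]
tool_rot: [0.705, 0.709, 0.0, -0.0]
ft_force: [-0.4, -0.3, -0.2]
grip_width: 0.0871
```

Request:
step_arm([
  [35,15,0],
  [35,15,0],
  [35,15,0],
  [35,15,0],
  [35,15,0],
  [35,15,0],
  [35,15,0],
  [35,15,0],
  [35,15,0],
  [35,15,0],
  [35,15,0],
  [0,0,0],
], twist=[0,0,0,0,0,0,0,0,0,0,0,0])

```text
time: 2.18
position: [0.4198, -0.1802, 0.2396]
tool_rot: [0.705, 0.709, 0.001, -0.001]
ft_force: [-0.8, -1.2, 0.3]
grip_width: 0.0871
```

Run:
```python
from rig import robot
from h import *
c=robot.camera("wrist");cv2.imwrite("pics/w1.png",c["color"])
print(c["origin"],R.from_quat(c["orientation"]).as_matrix().round(3))
o=robot.get_obs();print(o["position"],R.from_quat(o["tool_rot"]).as_matrix().round(3),o["q"],o["time"])
```

```text
[ 0.41923857 -0.10781274  0.38404622] [[ 1.     0.004  0.001]
 [ 0.004 -0.963 -0.269]
 [-0.     0.269 -0.963]]
[ 0.41956327 -0.18310538  0.23972055] [[-0.005  1.    -0.   ]
 [ 1.     0.005  0.001]
 [ 0.001 -0.    -1.   ]] [-6.56670607e-01  3.03467101e-01  1.83626632e+00  4.58867254e-04
  1.00238115e+00 -6.62006280e-01] 2.2333
```

View pics/w1.png

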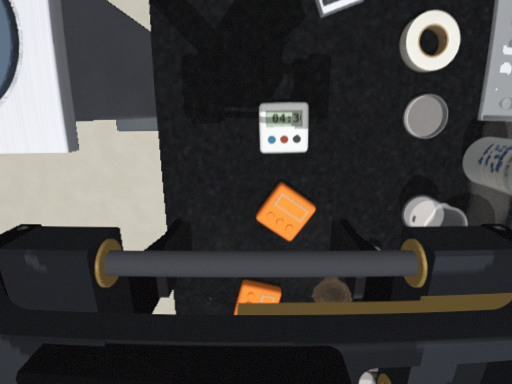

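```bash
cat > m1.py <<'E'
from rig import robot
from h import *
def tc(cam,box,th=120):
    x0,x1,y0,y1=box
    hsv=cv2.cvtColor(cam["color"],cv2.COLOR_BGR2HSV)
    m=((hsv[...,1]<60)&(hsv[...,2]>th)).astype(np.uint8)*255
    mm=np.zeros_like(m);mm[y0:y1,x0:x1]=m[y0:y1,x0:x1]
    k=max(cv2.findContours(mm,cv2.RETR_EXTERNAL,cv2.CHAIN_APPROX_NONE)[0],key=cv2.contourArea)
    return k
E
python3 - <<'E'
from m1 import *
w=robot.camera("wrist");t=robot.camera("top")
kw=tc(w,(245,325,90,165));kt=tc(t,(275,305,186,216))
cv2.imwrite("pics/w1c.png",cv2.resize(w["color"][80:180,220:350],None,fx=6,fy=6,interpolation=cv2.INTER_CUBIC))
cw=cv2.minAreaRect(kw)[0];ct=cv2.minAreaRect(kt)[0]
print(cw,ct,tri(w,cw,t,ct))
for z in(0.017,.019):
    r=cv2.minAreaRect(np.array([plane(w,*p[0],z)[:2]*1000 for p in kw]).astype(np.float32));print(z,r)
b=cv2.boxPoints(cv2.minAreaRect(kw));print([dep(w,*cw)])
E
```

```text
(283.9999694824219, 124.0) (284.5199890136719, 197.1400146484375) (array([ 0.44985684, -0.11552975,  0.05103643]), np.float64(0.019653039734856565))
0.017 ((448.85919189453125, -126.51476287841797), (61.48765182495117, 62.03730773925781), 0.3165629804134369)
0.019 ((448.69647216796875, -126.42628479003906), (61.1524772644043, 61.69919967651367), 0.3162512183189392)
[array([ 0.44844918, -0.12588625,  0.01757053])]
```

View pics/w1c.png

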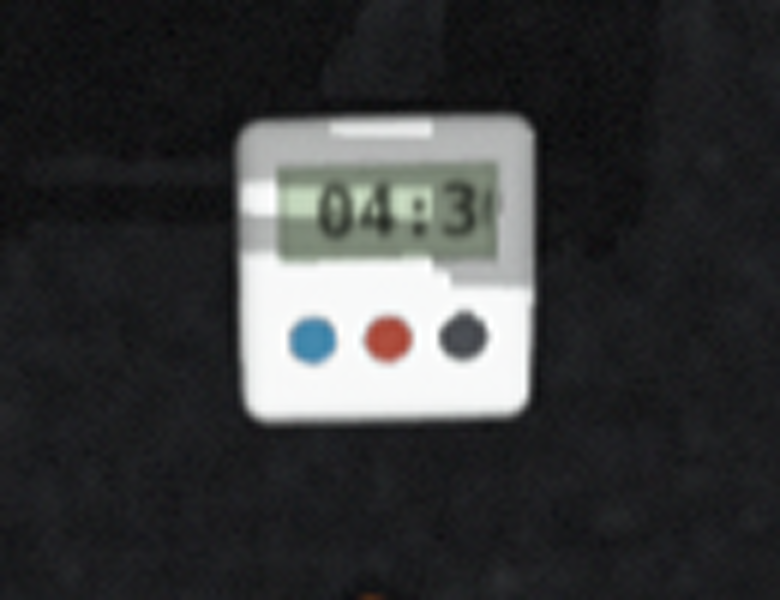

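Run:
```python
from m1 import *
w=robot.camera("wrist")
# red button two view check with top image taken earlier
t0=cv2.imread("pics/top0.png");t=robot.camera("top");t["color"]=t0
kt=tc(t,(275,305,186,216));kw=tc(w,(245,325,90,165),90)
a=cv2.minAreaRect(kw)[0];b=cv2.minAreaRect(kt)[0]
print(a,b,tri(w,a,t,b))
goto(robot.get_obs(),[.4475,-.107,.12],[np.cos(.026),np.sin(.026)])
```

```text
(283.5, 121.0) (289.7522277832031, 200.78318786621094) (array([ 0.44921428, -0.12693329, -0.00137349]), np.float64(0.0007872229613558825))
q6 -37.94904400670357 twist -1.62 slide after twist mm [ 79.9  30.5 119.6]
```

Request:
step_arm([
  [0,0,0],
  [20,8,30],
  [30,11,30],
  [30,11,30],
  [0,0,30],
  [0,0,0],
], twist=[-1.6,0,0,0,0,0])

```text
time: 2.93
position: [0.443, -0.1075, 0.1183]
tool_rot: [0.698, 0.716, -0.002, -0.005]
ft_force: [-1.7, 0.1, -0.7]
grip_width: 0.0868
```

Run:
```python
from m1 import *
t0=cv2.imread("pics/top0.png");t=robot.camera("top");t["color"]=t0
w1=dict(camera_matrix=np.array([[283.80667,0,260.644],[0,283.80667,190.918],[0,0,1]]),k1=-.059003,origin=np.array([.41923857,-.10781274,.38404622]),orientation=R.from_matrix([[1,.004,.001],[.004,-.963,-.269],[0,.269,-.963]]).as_quat())
print(tri(w1,(284.3,124.7),t,(289.75,200.8)))
w=robot.camera("wrist");cv2.imwrite("pics/w2.png",w["color"])
o=robot.get_obs();print(o["time"])
goto(o,[.4475,-.107,.020],[np.cos(.026),np.sin(.026)])
```

```text
(array([ 0.44901089, -0.12516418,  0.00585745]), np.float64(0.003638341362886646))
3.0333
q6 -29.2485315181995 twist -0.05 slide after twist mm [  2.6   2.3 102. ]
```

View pics/w2.png

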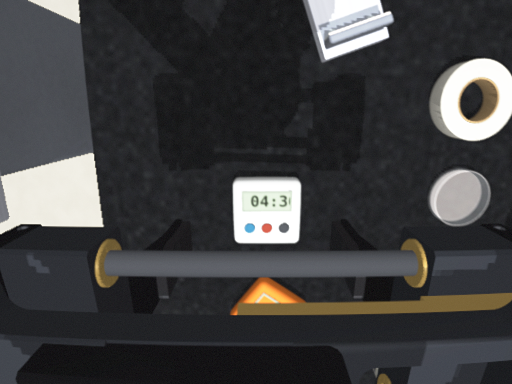

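Run:
```python
from m1 import *
w=robot.camera("wrist")
k=tc(w,(220,315,165,248),100)
for z in(.015,.018):
    r=cv2.minAreaRect(np.array([plane(w,*p[0],z)[:2]*1000 for p in k]).astype(np.float32));print(z,r)
c=cv2.minAreaRect(k)[0]
w1=dict(camera_matrix=w["camera_matrix"],k1=w["k1"],origin=np.array([.41923857,-.10781274,.38404622]),orientation=R.from_matrix([[1,.004,.001],[.004,-.963,-.269],[0,.269,-.963]]).as_quat())
print(c,tri(w1,(284.3,124.7),w,c), dep(w,267,205))
o=robot.get_obs();print(o["position"])
```

```text
0.015 ((448.9933166503906, -125.5555648803711), (63.293365478515625, 65.48516845703125), 1.4432177543640137)
0.018 ((448.9305114746094, -124.49803161621094), (62.537681579589844, 64.70328521728516), 1.4432164430618286)
(264.5, 208.0) (array([ 0.44896554, -0.1231576 ,  0.01869264]), np.float64(0.0002053844570324776)) [ 0.45109163 -0.1202782   0.0183472 ]
[ 0.44642508 -0.11035093  0.12312292]
```

Request:
step_arm([
  [2,1,25],
  [2,1,25],
  [0,0,25],
  [0,0,15],
  [0,0,12],
  [0,0,0],
  [0,0,0],
], twist=[0,0,0,0,0,0,0])

```text
time: 3.67
position: [0.4489, -0.1062, 0.0217]
tool_rot: [0.698, 0.716, 0.0, 0.001]
ft_force: [-0.3, 0.3, 0.9]
grip_width: 0.0868
```

Request:
step_arm([
  [0,0,0],
  [0,0,0],
  [0,0,0],
  [0,0,0],
  [0,0,0],
  [0,0,0],
], twist=[0,0,0,0,0,0], jaw=50, force=4)

```text
time: 4.17
position: [0.4481, -0.1047, 0.0211]
tool_rot: [0.698, 0.717, 0.0, 0.001]
ft_force: [-0.2, 0.5, 5.9]
grip_width: 0.0631
```

Request:
step_arm([
  [0,0,0],
  [0,0,0],
  [0,0,-10],
  [0,0,-15],
  [0,0,-20],
  [0,0,-25],
  [0,0,-20],
  [0,0,0],
  [0,0,0],
], twist=[0,0,0,0,0,0,0,0,0])

```text
time: 4.92
position: [0.4482, -0.1046, 0.1117]
tool_rot: [0.697, 0.717, 0.0, 0.001]
ft_force: [-0.1, -0.1, -0.8]
grip_width: 0.0628
```

Run:
```python
from m1 import *
w=robot.camera("wrist");cv2.imwrite("pics/w3.png",w["color"])
s=robot.camera("side");cv2.imwrite("pics/s3.png",cv2.resize(s["color"][100:260,200:360],None,fx=4,fy=4,interpolation=cv2.INTER_CUBIC)[:600])
```

```text
(no output)
```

View pics/w3.png

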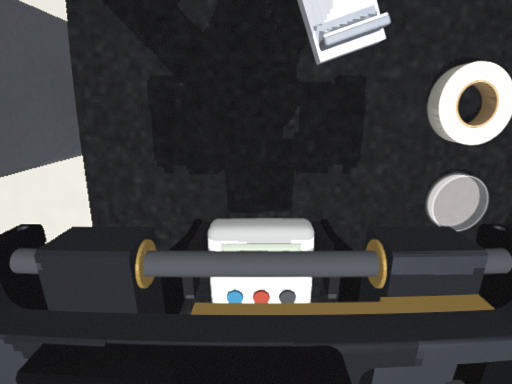

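View pics/s3.png

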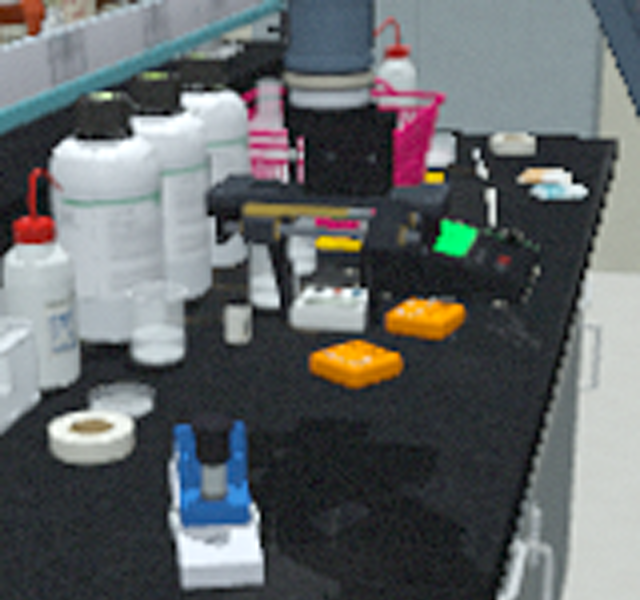

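Request:
step_arm([
  [0,0,0],
  [0,0,-41],
  [0,0,-41],
  [0,0,0],
  [0,0,40],
  [0,0,40],
  [0,0,0],
  [0,0,0],
], twist=[0,0,0,0,0,0,0,0], force=3)

```text
time: 5.68
position: [0.4452, -0.1033, 0.1098]
tool_rot: [0.698, 0.716, -0.001, -0.005]
ft_force: [0.5, -0.1, -0.3]
grip_width: 0.0628
```

Run:
```python
from m1 import *
w=robot.camera("wrist");cv2.imwrite("pics/w4.png",w["color"][180:])
print(robot.get_obs()["position"])
```

```text
[ 0.44701073 -0.10418497  0.11185171]
```

View pics/w4.png

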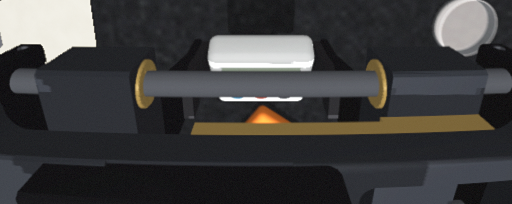

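Request:
step_arm([
  [0,0,-41],
  [0,0,-41],
  [0,0,41],
  [0,0,41],
  [0,0,-41],
  [0,0,-41],
  [0,0,41],
  [0,0,41],
  [0,0,0],
  [0,0,0],
], twist=[0,0,0,0,0,0,0,0,0,0], force=3)

```text
time: 6.57
position: [0.4468, -0.1041, 0.1129]
tool_rot: [0.698, 0.717, -0.0, -0.001]
ft_force: [0.5, -0.3, -0.7]
grip_width: 0.0625
```

Run:
```python
from m1 import *
w=robot.camera("wrist");cv2.imwrite("pics/w5.png",w["color"][180:])
cv2.imwrite("pics/s5.png",cv2.resize(robot.camera("side")["color"][100:210,230:340],None,fx=5,fy=5,interpolation=cv2.INTER_CUBIC)[:600])
print(robot.get_obs()["position"])
```

```text
[ 0.44887464 -0.10505756  0.11510295]
```

View pics/w5.png

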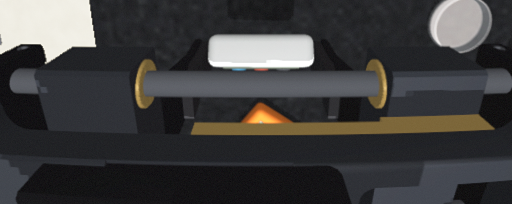

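View pics/s5.png

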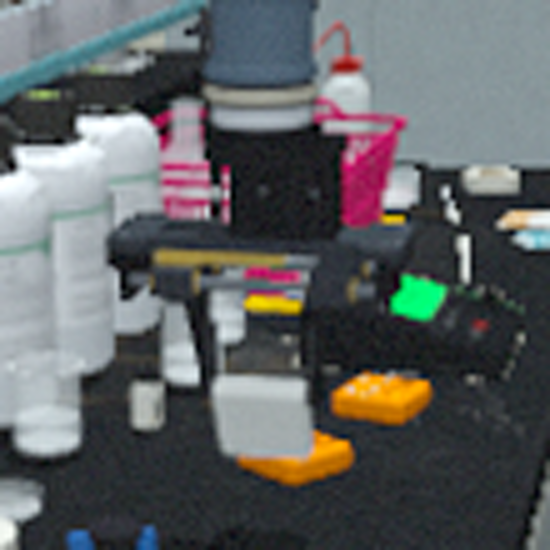

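Request:
step_arm([
  [0,0,-10],
  [10,0,-20],
  [20,5,-20],
  [20,5,-20],
  [20,5,-10],
  [10,5,0],
  [0,0,0],
  [0,0,0],
], twist=[0,0,0,0,0,0,0,0], force=12)

```text
time: 7.33
position: [0.4658, -0.024, 0.1938]
tool_rot: [0.697, 0.717, 0.0, 0.001]
ft_force: [-0.2, -0.4, -1.6]
grip_width: 0.0629
```

Run:
```python
from m1 import *
import pickle
w=robot.camera("wrist");cv2.imwrite("pics/w6.png",w["color"]);pickle.dump(w,open("w6.pkl","wb"))
print(robot.get_obs()["position"],robot.get_obs()["grip_width"])
```

```text
[ 0.46536258 -0.02440776  0.19300559] 0.06255461629628958
```

View pics/w6.png

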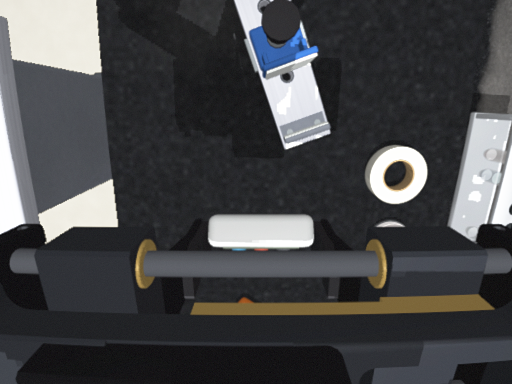

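Request:
step_arm([
  [25,0,0],
  [25,0,0],
  [10,0,0],
  [0,0,0],
  [0,0,0],
], twist=[0,0,0,0,0])

```text
time: 7.8
position: [0.4638, 0.0353, 0.192]
tool_rot: [0.697, 0.717, -0.001, -0.0]
ft_force: [-0.2, 0.2, -0.3]
grip_width: 0.0626
```

Run:
```python
from m1 import *
import pickle
w=robot.camera("wrist");pickle.dump(w,open("w7.pkl","wb"))
print(robot.get_obs()["position"],robot.get_obs()["grip_width"])
cv2.imwrite("pics/w7c.png",cv2.resize(w["color"][0:230,180:400],None,fx=3,fy=2.6*3/2.6,interpolation=cv2.INTER_CUBIC)[:600])
w6=pickle.load(open("w6.pkl","rb"))
cv2.imwrite("pics/w6c.png",cv2.resize(w6["color"][0:160,220:350],None,fx=3.7,fy=3.7,interpolation=cv2.INTER_CUBIC))
```

```text
[0.46408395 0.03495669 0.19216074] 0.06266433781758554
```

View pics/w7c.png

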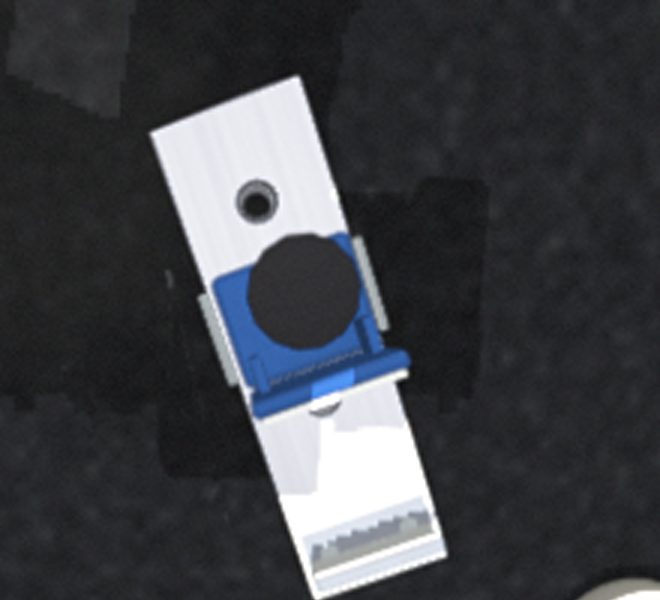

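View pics/w6c.png

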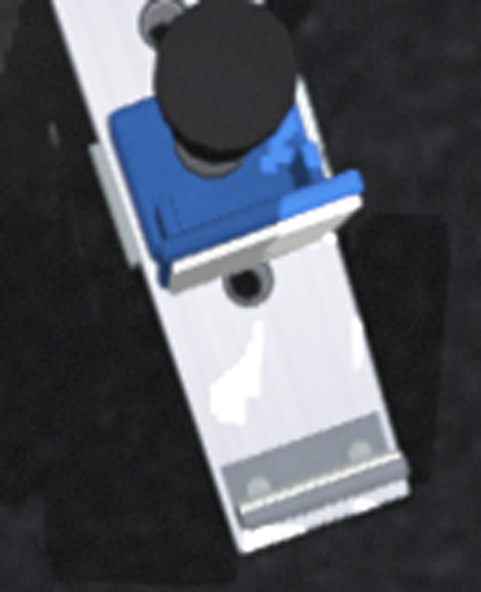

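Run:
```python
from m1 import *
import pickle
w6=pickle.load(open("w6.pkl","rb"));w7=pickle.load(open("w7.pkl","rb"))
f7=lambda p:(180+p[0]/3,p[1]/3); f6=lambda p:(220+p[0]/3.7,p[1]/3.7)
P={k:plane(w7,*f7(v),.016) for k,v in dict(RL=(150,132),RR=(299,76),FR=(447,556),FL=(316,599)).items()}
for k,v in P.items(): print(k,v)
print("L",np.linalg.norm(P["RL"]-P["FL"]),np.linalg.norm(P["RR"]-P["FR"]),"W",np.linalg.norm(P["RL"]-P["RR"]),np.linalg.norm(P["FL"]-P["FR"]))
print("tri FL",tri(w6,f6((243,553)),w7,f7((316,599))),"FR",tri(w6,f6((410,492)),w7,f7((447,556))))
# knob: flange top circle centre, w7c (304,291), w6c (226,78)
k=tri(w6,f6((226,75)),w7,f7((304,291)));print("knob top",k, plane(w7,*f7((304,291)),.091))
h=tri(w6,f6((248,284)),w7,f7((325,405)));print("hole fwd",h)
print("rear hole",plane(w7,*f7((257,203)),.016))
c=sum(P.values())/4; ax=(P["RL"]+P["RR"]-P["FL"]-P["FR"])/2; a=np.arctan2(ax[1],ax[0]);print("c",c,"ang",np.degrees(a))
X=np.array([np.cos(a),np.sin(a),0]);Y=np.array([-np.sin(a),np.cos(a),0])
for n,p in [("knob",plane(w7,*f7((304,291)),.091)),("rear hole",plane(w7,*f7((257,203)),.016)),("knobtri",k[0])]:
    print(n,(p-c)@X,(p-c)@Y)
# depth based knob
print(dep(w7,*f7((304,291))))
for u in [(330,370),(335,392),(370,522),(375,540)]: q=dep(w7,*f7(u));print(u,q,(q-c)@X,(q-c)@Y)
```

```text
RL [0.42773513 0.17500609 0.016     ]
RR [0.47853907 0.19423514 0.016     ]
FR [0.54353331 0.02635044 0.016     ]
FL [0.49327204 0.00742865 0.016     ]
L 0.17993689428123283 0.18002645412584006 W 0.05432123758739701 0.05370502257939489
tri FL (array([0.4935564 , 0.00684723, 0.01415553]), np.float64(0.00020370985681565732)) FR (array([0.54235347, 0.02740735, 0.02011844]), np.float64(0.00024591773225378594))
knob top (array([0.47827313, 0.11991665, 0.08745915]), np.float64(0.00034466462516455695)) [0.47820697 0.11975669 0.091     ]
hole fwd (array([0.49097091, 0.08376387, 0.02699709]), np.float64(0.0016352492530053474))
rear hole [0.46545342 0.15261847 0.016     ]
c [0.48576989 0.10075508 0.016     ] ang 111.26143248138054
knob 0.020450766727961797 0.0001577121855414365
rear hole 0.05570057137838217 0.00012673155028397438
knobtri 0.020575856008429472 3.804647926742329e-05
[0.47832639 0.11983972 0.08922928]
(330, 370) [0.48981059 0.09734438 0.05795088] -0.004643802787696274 -0.0025288720006241667
(335, 392) [0.49008472 0.09147471 0.07362038] -0.010213364272782736 -0.0006558638543828123
(370, 522) [0.51275029 0.03870208 0.01447462] -0.06761313597144919 -0.0026420886018445043
(375, 540) [0.51418817 0.03302692 0.02043508] -0.07342343191305672 -0.0019241554740369055
```

```bash
cat >> h.py <<'E'
A=np.radians(111.26);C=np.array([.4858,.1008,0]);SX=np.array([np.cos(A),np.sin(A),0]);SY=np.array([-np.sin(A),np.cos(A),0])
def st(x,y,z): return C+SX*x+SY*y+np.array([0,0,z])
def inst(p): d=np.array(p)-C; return np.array([d@SX,d@SY,d[2]])
E
python3 - <<'E'
from m1 import *
o=robot.get_obs();print(o["q"]);goto(o,st(-.03,0,.13),SY[:2]); print(inst(o["position"]))
E
```

```text
[-1.65175235e-01  3.89143351e-01  1.87289352e+00 -9.53571574e-04
  8.79953088e-01 -1.91378215e-01]
q6 -10.965163983333312 twist -19.72 slide after twist mm [23.5 44.2 62.1]
[-0.05348806  0.04411299  0.19216074]
```

Request:
step_arm([
  [0,0,0],
  [0,0,0],
  [0,0,0],
  [6,11,0],
  [6,11,0],
  [6,11,0],
  [5,11,0],
  [0,0,20],
  [0,0,20],
  [0,0,10],
  [0,0,0],
  [0,0,0],
], twist=[-6.6,-6.6,-6.5,0,0,0,0,0,0,0,0,0])

```text
time: 8.85
position: [0.4967, 0.0738, 0.1421]
tool_rot: [0.565, 0.825, -0.0, -0.001]
ft_force: [0.6, -0.5, 0.4]
grip_width: 0.0627
```

Run:
```python
from m1 import *
s=robot.camera("side");cv2.imwrite("pics/s8.png",cv2.resize(s["color"][130:260,190:320],None,fx=4.6,fy=4.6,interpolation=cv2.INTER_CUBIC)[:600])
w=robot.camera("wrist");cv2.imwrite("pics/w8.png",w["color"])
o=robot.get_obs();print(inst(o["position"]));goto(o,st(-.03,0,.085),SY[:2])
t=robot.camera("top");cv2.imwrite("pics/t8.png",cv2.resize(t["color"][130:230,170:280],None,fx=5,fy=5,interpolation=cv2.INTER_CUBIC)[:600])
```

```text
[-0.0297233  -0.00099743  0.1431707 ]
q6 -25.589140227238424 twist -0.02 slide after twist mm [-0.2 -1.1 58.2]
```

View pics/s8.png

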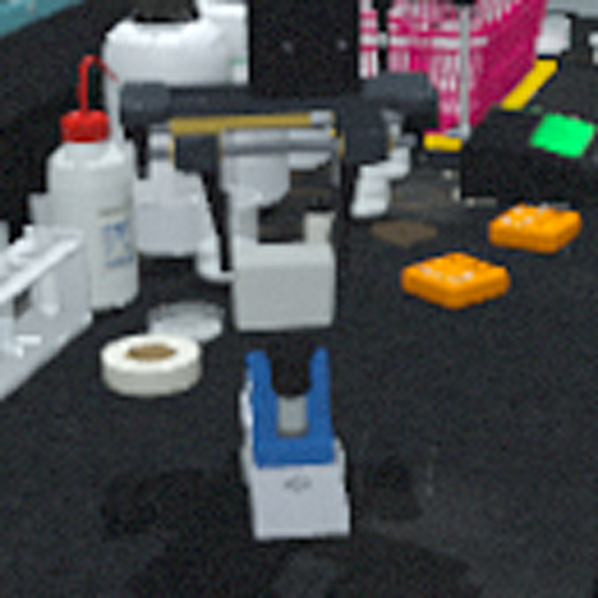

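View pics/w8.png

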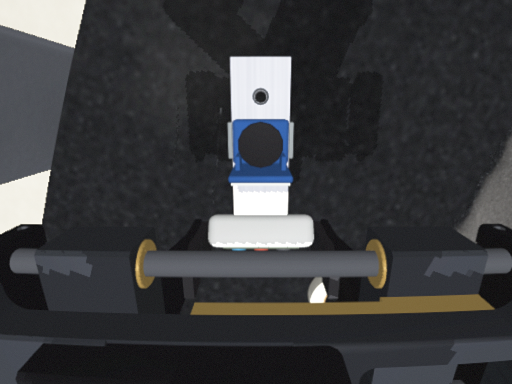

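Run:
```python
from m1 import *
s=robot.camera("side")
for y in range(240,340,8):
    u,v=190+290/4.6,130+y/4.6
    print(y,(inst(dep(s,u,v))*1000).round(1))
w=robot.camera("wrist")
for v in range(212,256,4): print(v,(inst(dep(w,262,v))*1000).round(1))
print(robot.get_obs()["position"])
```

```text
240 [-25.2   5.  141.7]
248 [-18.1   4.4 138.9]
256 [-17.1   4.2 134. ]
264 [-13.    3.8 130.2]
272 [-20.6   4.1 122.4]
280 [-25.    4.2 115.5]
288 [-28.5   4.3 108.9]
296 [-31.    4.3 102.7]
304 [-30.3   4.1  97.6]
312 [-36.8   4.3  89.7]
320 [-251.3   15.9    2.3]
328 [-241.8   15.2   -0.6]
336 [10.4  1.2 91.9]
212 [-56.3  -1.6  15.5]
216 [-16.   -0.8 132.2]
220 [-17.4  -0.8 135. ]
224 [-19.1  -0.8 136.8]
228 [-21.3  -0.8 137.4]
232 [-23.2  -0.8 138.8]
236 [-25.5  -0.8 139.3]
240 [-27.7  -0.8 139.9]
244 [-30.4  -0.8 139.5]
248 [-49.5  -1.  107.3]
252 [  1.6  -0.3 209.1]
[0.49737389 0.07326475 0.14343028]
```

Request:
step_arm([
  [-3,-1,15],
  [0,0,20],
  [0,0,15],
  [0,0,6],
  [0,0,3],
  [0,0,1],
  [0,0,0],
  [0,0,0],
], twist=[0,0,0,0,0,0,0,0])

```text
time: 9.77
position: [0.4974, 0.0701, 0.0833]
tool_rot: [0.565, 0.825, 0.0, 0.001]
ft_force: [0.2, 0.1, -0.8]
grip_width: 0.0627
```

Run:
```python
from m1 import *
o=robot.get_obs();print(inst(o["position"]),o["ft_force"])
w=robot.camera("wrist");cv2.imwrite("pics/w9.png",w["color"][100:300])
s=robot.camera("side")
cv2.imwrite("pics/s9.png",cv2.resize(s["color"][130:260,190:320],None,fx=4.6,fy=4.6,interpolation=cv2.INTER_CUBIC)[:600])
for v in range(180,256,6): print(v,(inst(dep(w,262,v))*1000).round(1))
```

```text
[-0.03279102  0.0002728   0.08328472] [ 0.23788592  0.14253364 -0.8398983 ]
180 [ 6.9  0.5 89.4]
186 [-4.   0.3 60.1]
192 [-3.9  0.4 73.8]
198 [-7.2  0.4 74.5]
204 [-10.9   0.4  74.1]
210 [-35.6  -0.   15.2]
216 [-18.5   0.3  73.3]
222 [-21.3   0.4  75.6]
228 [-24.4   0.4  76.9]
234 [-27.    0.4  79.6]
240 [-31.    0.4  79. ]
246 [-36.    0.4  76.5]
252 [ -1.7   0.8 148.3]
```

View pics/w9.png

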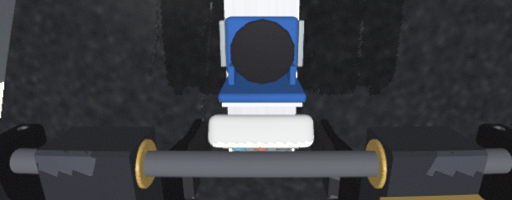

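View pics/s9.png

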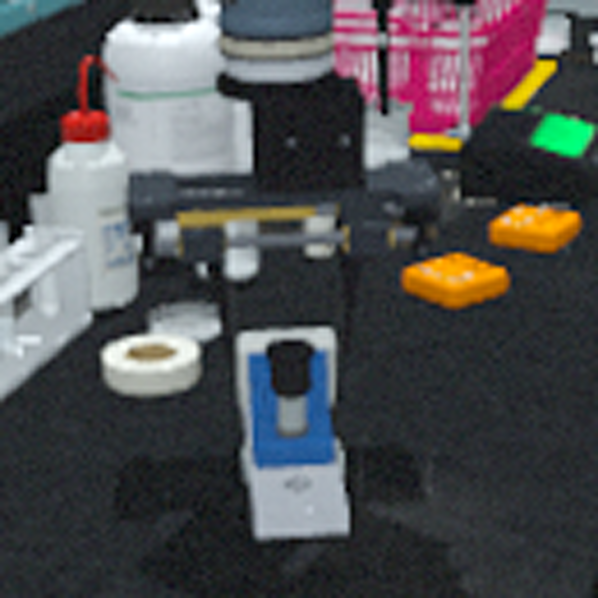

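Request:
step_arm([
  [0,0,0],
  [0,0,0],
  [0,0,0],
  [0,0,0],
  [0,0,0],
], twist=[0,0,0,0,0], jaw=87)

```text
time: 10.28
position: [0.4969, 0.0702, 0.0826]
tool_rot: [0.565, 0.825, 0.0, 0.0]
ft_force: [0.0, 0.2, -0.0]
grip_width: 0.0845
```

Request:
step_arm([
  [0,0,-15],
  [0,0,-30],
  [0,0,-30],
  [0,0,-15],
  [0,0,0],
  [0,0,0],
], twist=[0,0,0,0,0,0])

```text
time: 10.78
position: [0.4972, 0.0702, 0.1732]
tool_rot: [0.565, 0.825, 0.001, 0.001]
ft_force: [0.5, -0.3, -0.8]
grip_width: 0.0868
```

Run:
```python
from m1 import *
o=robot.get_obs();print(inst(o["position"]),o["time"])
w=robot.camera("wrist");cv2.imwrite("pics/w10.png",w["color"])
s=robot.camera("side")
cv2.imwrite("pics/s10.png",cv2.resize(s["color"][130:260,190:320],None,fx=4.6,fy=4.6,interpolation=cv2.INTER_CUBIC)[:600])
for v in range(150,250,6): print(v,(inst(dep(w,262,v))*1000).round(1))
```

```text
[-0.03268319  0.00047581  0.17321774] 10.7833
150 [ 9.9  0.1 89.8]
156 [-3.7 -0.3 33.5]
162 [-3.7 -0.1 67.5]
168 [-7.8 -0.  74.6]
174 [-14.5  -0.1  68.2]
180 [-18.9  -0.   72.8]
186 [-23.8  -0.   75.3]
192 [-29.5  -0.   74.6]
198 [ 40.5   1.6 317.3]
204 [-50.7  -0.2  44.9]
210 [-67.7  -0.4  15.3]
216 [-73.9  -0.4  18. ]
222 [-75.3  -0.3  32.5]
228 [-97.3  -0.6  -2.4]
234 [-104.7   -0.5   -1.2]
240 [-112.9   -0.5   -1.5]
246 [-121.5   -0.6   -2.5]
```

View pics/w10.png

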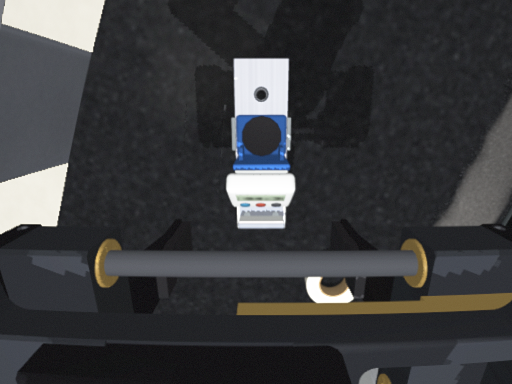

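View pics/s10.png

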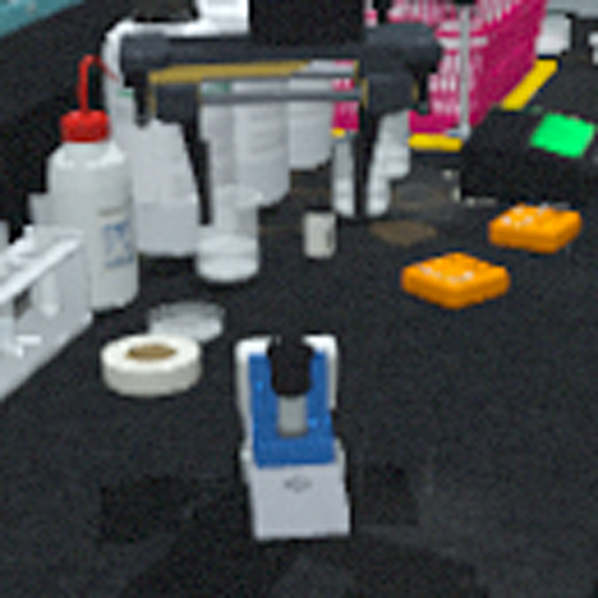

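Run:
```python
from m1 import *
o=robot.get_obs()
w=robot.camera("wrist")
hsv=cv2.cvtColor(w["color"],cv2.COLOR_BGR2HSV)
cv2.imwrite("pics/w10c.png",cv2.resize(w["color"][100:235,210:315],None,fx=4.4,fy=4.4,interpolation=cv2.INTER_CUBIC))
for (u,v) in [(262,135),(243,120),(281,120),(243,135),(281,135),(243,150),(262,152)]: print(u,v,(inst(dep(w,u,v))*1000).round(1))
print((inst(plane(w,262,135.5,.091))*1000).round(1))
goto(o,st(.0204,0,.072),SY[:2])
```

```text
262 135 [22.6  1.6 89.2]
243 120 [32.5 19.8 33.8]
281 120 [ 32.5 -17.   33.9]
243 135 [18.2 20.  34.2]
281 135 [ 22.6 -13.3  90.1]
243 150 [ 6.3 18.9 55.7]
262 152 [ 9.4  1.6 91.2]
[22.3  1.6 91. ]
q6 -25.98165024743996 twist -0.03 slide after twist mm [52.5  1.9 99.7]
```

View pics/w10c.png

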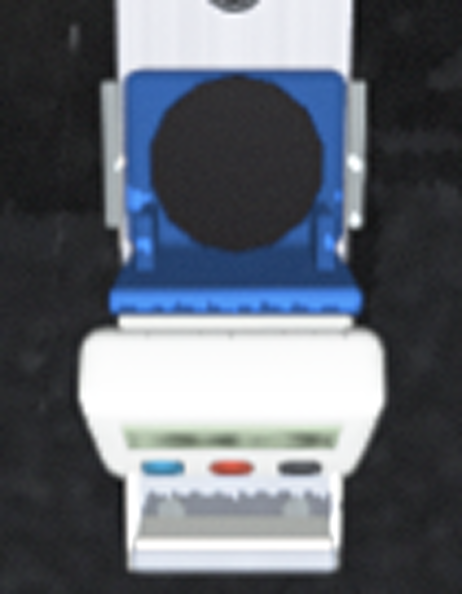

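Request:
step_arm([
  [13,0.5,0],
  [20,0.5,0],
  [19.5,0,0],
  [0,0,20],
  [0,0,30],
  [0,0,25],
  [0,0,15],
  [0,0,10],
  [0,0,0],
  [0,0,0],
], twist=[0,0,0,0,0,0,0,0,0,0], jaw=60)

```text
time: 11.77
position: [0.4781, 0.1198, 0.0719]
tool_rot: [0.565, 0.825, -0.001, -0.001]
ft_force: [0.0, -0.2, 0.3]
grip_width: 0.0601
```

Run:
```python
from m1 import *
o=robot.get_obs();print(inst(o["position"]),o["ft_force"],o["grip_width"])
```

```text
[0.02050438 0.00023806 0.07189695] [ 0.01996385 -0.24265768  0.32584738] 0.06013425822924437
```

Request:
step_arm([
  [0,0,0],
  [0,0,0],
  [0,0,0],
  [0,0,0],
  [0,0,0],
  [0,0,0],
  [0,0,0],
  [0,0,0],
], twist=[0,0,0,0,0,0,0,0], jaw=10, force=40)

```text
time: 12.43
position: [0.4789, 0.1196, 0.0729]
tool_rot: [0.565, 0.825, 0.0, 0.0]
ft_force: [-0.4, 1.3, 2.8]
grip_width: 0.0282
```

Request:
step_arm([
  [0,0,0],
  [0,0,-3],
  [0,0,-4],
  [0,0,-4],
  [0,0,-3],
  [0,0,0],
  [0,0,0],
], twist=[0,0,0,0,0,0,0])

```text
time: 13.02
position: [0.4789, 0.1194, 0.0865]
tool_rot: [0.565, 0.825, 0.0, 0.0]
ft_force: [1.8, 0.5, -7.3]
grip_width: 0.0281
```

Run:
```python
from m1 import *
o=robot.get_obs();print(inst(o["position"]),o["ft_force"],o["grip_width"])
s=robot.camera("side")
cv2.imwrite("pics/s11.png",cv2.resize(s["color"][130:260,190:320],None,fx=4.6,fy=4.6,interpolation=cv2.INTER_CUBIC)[:600])
w=robot.camera("wrist");cv2.imwrite("pics/w11.png",w["color"])
```

```text
[ 0.01983288 -0.0003348   0.08652854] [ 1.76989222  0.49077723 -7.29940771] 0.02811609999130338
```

View pics/s11.png

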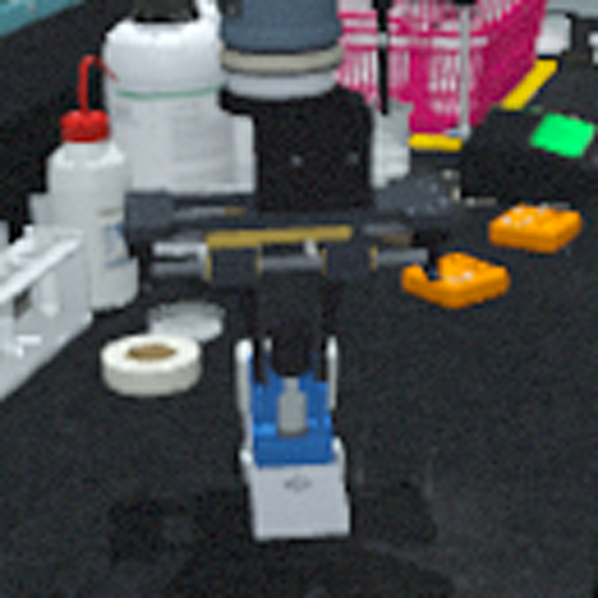

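View pics/w11.png

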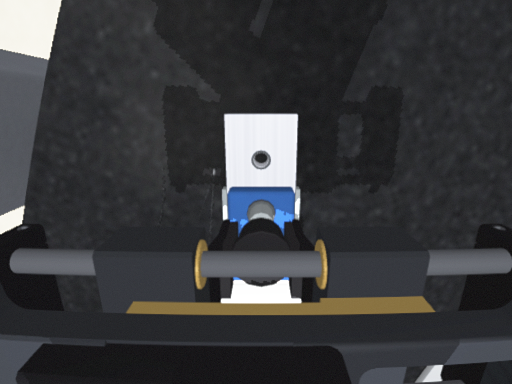

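Request:
step_arm([
  [0,0,-1.5],
  [0,0,0],
  [-2,0,0],
  [-3,0,0],
  [-3,0,0],
  [-3,0,0],
  [-3,0,0],
  [-3,0,0],
  [-3,0,0],
  [0,0,0],
  [0,0,0],
], twist=[0,0,0,0,0,0,0,0,0,0,0])

```text
time: 14.03
position: [0.4864, 0.1001, 0.088]
tool_rot: [0.565, 0.825, -0.0, 0.0]
ft_force: [2.8, -0.2, -9.0]
grip_width: 0.0278
```

Run:
```python
from m1 import *
o=robot.get_obs();print(inst(o["position"]),o["ft_force"]@np.array([SX,SY,[0,0,1]]).T,o["grip_width"],o["time"])
w=robot.camera("wrist");cv2.imwrite("pics/w12.png",w["color"])
s=robot.camera("side");cv2.imwrite("pics/s12.png",cv2.resize(s["color"][130:260,190:320],None,fx=4.6,fy=4.6,interpolation=cv2.INTER_CUBIC)[:600])
```

```text
[-0.00083305 -0.00031724  0.0880333 ] [-1.23735435 -2.54949931 -8.98186939] 0.027849915694341892 14.0333
```

View pics/w12.png

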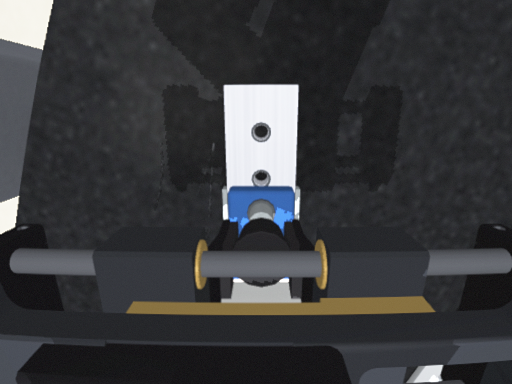

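View pics/s12.png

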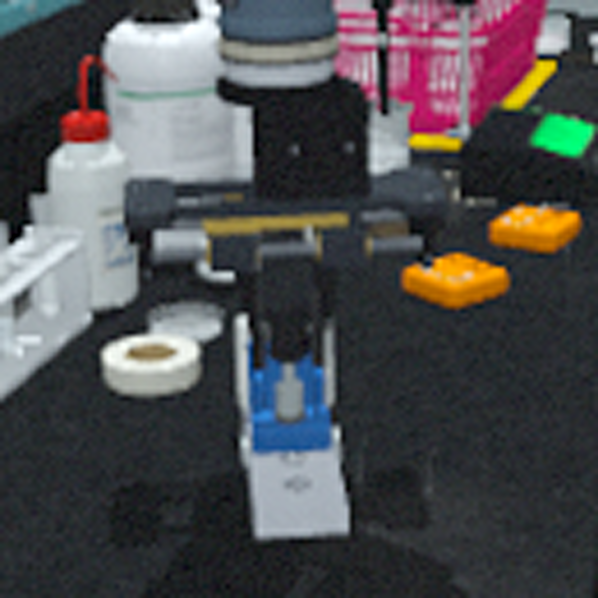

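Request:
step_arm([
  [-3,0,0],
  [-3,0,0],
  [-3,0,0],
  [-3,0,0],
  [-2,0,0],
  [-1.2,0,0],
  [0,0,0],
  [0,0,0],
], twist=[0,0,0,0,0,0,0,0])

```text
time: 14.8
position: [0.4917, 0.0864, 0.088]
tool_rot: [0.565, 0.825, -0.0, 0.0]
ft_force: [2.8, 1.4, -8.1]
grip_width: 0.028
```

Run:
```python
from m1 import *
o=robot.get_obs();print(inst(o["position"]),o["ft_force"]@np.array([SX,SY,[0,0,1]]).T,o["grip_width"],o["time"])
```

```text
[-0.01555712 -0.0002515   0.08802335] [ 0.31096503 -3.12485349 -8.10398922] 0.02802405539897904 14.8
```

Request:
step_arm([
  [-0.4,0,2],
  [0,0,3],
  [0,0,3],
  [0,0,3],
  [0,0,3],
  [0,0,0],
  [0,0,0],
], twist=[0,0,0,0,0,0,0])

```text
time: 15.38
position: [0.4917, 0.0864, 0.0739]
tool_rot: [0.565, 0.825, 0.0, -0.0]
ft_force: [2.2, 2.9, -4.8]
grip_width: 0.0283
```

Run:
```python
from m1 import *
o=robot.get_obs();print(inst(o["position"]),o["ft_force"]@np.array([SX,SY,[0,0,1]]).T,o["grip_width"],o["time"])
```

```text
[-0.01559631 -0.00024159  0.07390222] [ 1.86586809 -3.12368898 -4.78779901] 0.028328395292462477 15.3833
```

Request:
step_arm([
  [0,0,1],
  [0,0,1],
  [0,0,0],
  [0,0,0],
], twist=[0,0,0,0])

```text
time: 15.72
position: [0.4918, 0.0863, 0.0729]
tool_rot: [0.565, 0.825, 0.0, 0.0]
ft_force: [0.2, 3.3, 4.7]
grip_width: 0.0282
```

Run:
```python
from m1 import *
o=robot.get_obs();print(inst(o["position"]),o["ft_force"]@np.array([SX,SY,[0,0,1]]).T,o["grip_width"],o["time"])
w=robot.camera("wrist");cv2.imwrite("pics/w13.png",cv2.resize(w["color"][120:320,150:370],None,fx=3,fy=3))
t=robot.camera("top");cv2.imwrite("pics/t13.png",cv2.resize(t["color"][110:250,170:300],None,fx=4.2,fy=4.2,interpolation=cv2.INTER_CUBIC))
s=robot.camera("side");cv2.imwrite("pics/s13.png",cv2.resize(s["color"][160:260,210:310],None,fx=6,fy=6,interpolation=cv2.INTER_CUBIC)[:600])
for v in range(280,308,4): print(v,[(inst(dep(w,u,v))*1000).round(1).tolist() for u in (232,262,290)])
```

```text
[-0.01574145 -0.00036203  0.07292318] [ 2.96798158 -1.40793348  4.69083841] 0.028174559083816792 15.7167
280 [[-23.7, 14.9, 93.8], [-26.0, -0.1, 90.3], [-21.2, -13.6, 97.7]]
284 [[-25.3, 14.9, 94.9], [-28.6, -0.1, 89.9], [-22.0, -13.4, 99.8]]
288 [[-41.4, 17.2, 75.1], [-41.9, -0.2, 74.4], [-24.1, -13.4, 100.0]]
292 [[-43.8, 17.3, 75.6], [-43.2, -0.2, 76.5], [-26.3, -13.5, 100.1]]
296 [[-47.6, 17.5, 74.1], [-47.4, -0.2, 74.4], [-47.8, -16.7, 74.0]]
300 [[-49.9, 17.5, 74.9], [-49.0, -0.2, 76.1], [-50.4, -16.8, 74.2]]
304 [[6.3, 8.5, 151.0], [6.3, 0.3, 151.0], [6.8, -7.4, 151.7]]
```

View pics/w13.png

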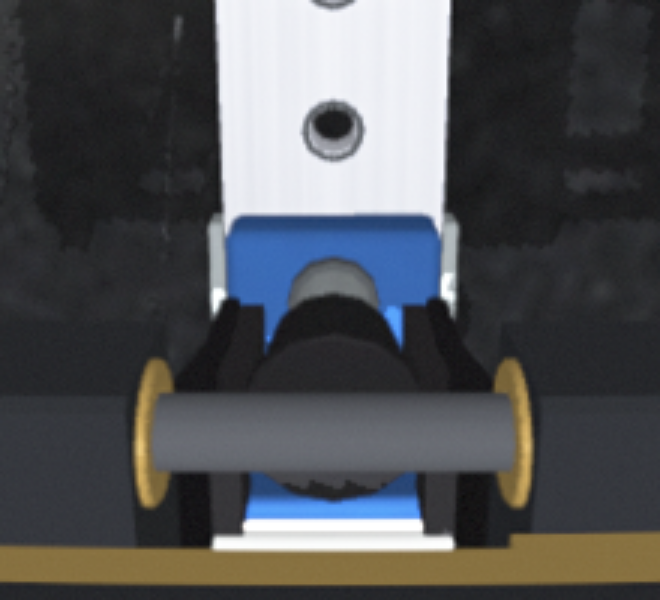

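View pics/s13.png

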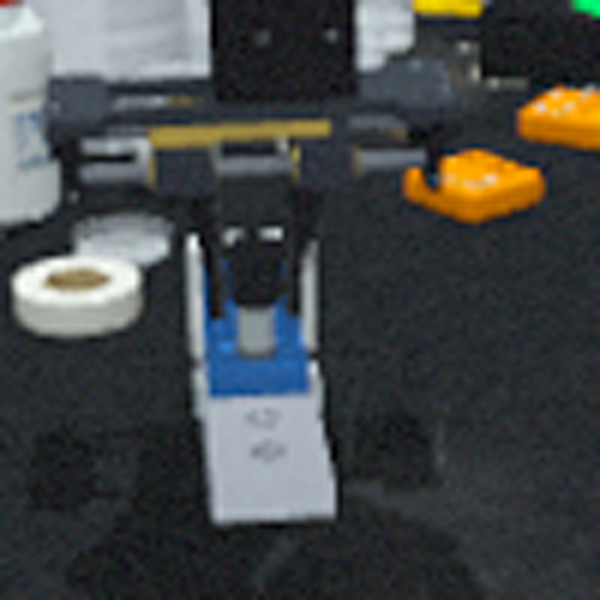

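View pics/t13.png

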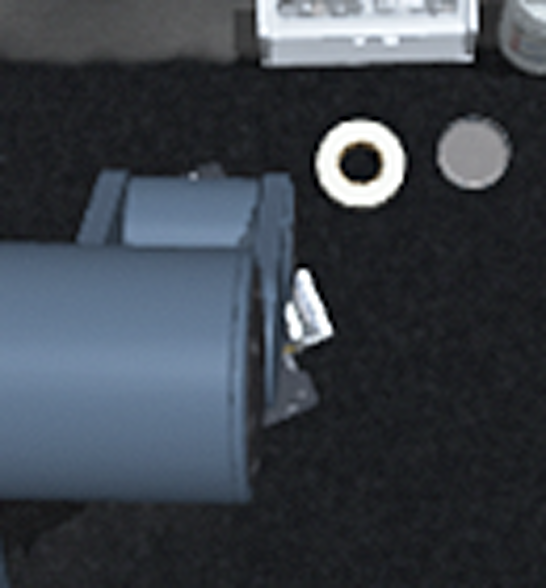

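Run:
```python
from m1 import *
s=robot.camera("side")
for x in (193,312):
  for y in range(236,370,12):
    print(x,y,(inst(dep(s,210+x/6,160+y/6))*1000).round(1).tolist(), s["color"][int(160+y/6),int(210+x/6)].tolist())
cv2.imwrite("pics/s14.png",cv2.resize(s["color"][190:235,230:275],None,fx=13,fy=13,interpolation=cv2.INTER_NEAREST))
o=robot.get_obs();print(inst(o["position"]),o["ft_force"])
```

```text
193 236 [-56.4, -27.2, 79.3] [180, 182, 170]
193 248 [-48.2, -27.7, 76.1] [223, 223, 212]
193 260 [-48.8, -27.9, 69.5] [184, 182, 175]
193 272 [-51.3, -28.1, 62.1] [188, 187, 177]
193 284 [-48.3, -28.4, 56.9] [184, 182, 173]
193 296 [-48.8, -28.6, 50.2] [188, 185, 180]
193 308 [-44.9, -29.0, 45.4] [187, 187, 181]
193 320 [-47.1, -29.2, 38.0] [180, 182, 175]
193 332 [-50.1, -29.3, 30.2] [167, 168, 161]
193 344 [-48.5, -29.6, 24.4] [156, 157, 150]
193 356 [-88.2, -29.0, 0.2] [111, 108, 103]
193 368 [-74.3, -29.6, -0.4] [102, 98, 90]
312 236 [-253.4, 48.0, 0.7] [38, 32, 31]
312 248 [-53.4, 31.7, 70.9] [107, 106, 99]
312 260 [-51.0, 31.4, 65.4] [93, 90, 85]
312 272 [-47.7, 31.0, 60.2] [121, 121, 114]
312 284 [-52.1, 31.2, 52.0] [119, 119, 112]
312 296 [-47.0, 30.7, 47.6] [119, 117, 110]
312 308 [-50.5, 30.8, 39.7] [122, 123, 113]
312 320 [-49.2, 30.6, 33.7] [122, 122, 112]
312 332 [-46.5, 30.3, 28.3] [119, 117, 112]
312 344 [-51.5, 30.5, 19.5] [129, 128, 122]
312 356 [-80.0, 32.7, 0.2] [28, 27, 25]
312 368 [-24.0, 28.1, 18.7] [207, 205, 191]
[-0.01573205 -0.0003506   0.07288945] [0.84355238 2.24441017 5.95745395]
```

View pics/s14.png

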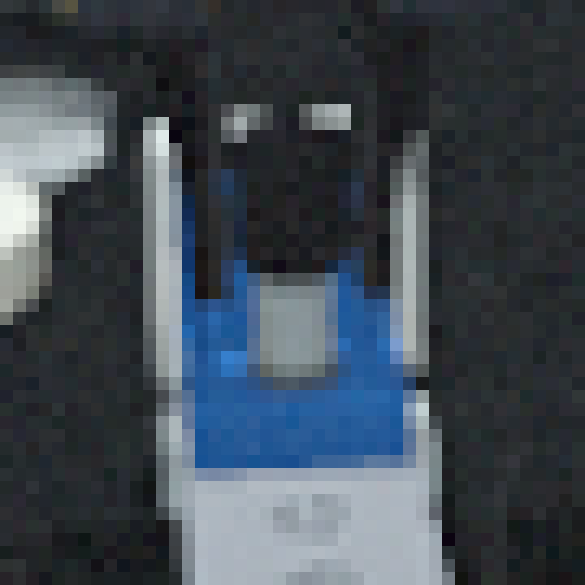

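Run:
```python
from rig import robot
o=robot.get_obs();print(o["time"],o["grip_width"],o["ft_force"]);print(robot.hand_in())
```

```text
15.9167 0.02812274019706287 [0.84355238 2.24441017 5.95745395]
the job is handed in; nothing more can be done
None
```

The timer is standing upright on its bottom edge between lip and backrest, the backrest is one hole forward, and the gripper still holds the knob with the pin pressed down. I handed the job in at 15.9 s; the interface reports no verdict.

**What I did**
- I gripped the white timer by its sides near the display end. At 3 N grip, quick up-and-down moves swung its bottom edge down until it hung at about 62°.
- I set it on the stand and let go; it leaned against the backrest at about 60°.
- I gripped the knob at 40 N, lifted the plunger about 15 mm, slid the backrest about 36 mm forward and lowered the pin into the hole.

**Last checks**
- **Timer:** its back lies at stand x ≈ -49 mm from z = 20 to 78 mm, so it is upright. It is centred to within about 2 mm, and the fingers stay well behind it.
- **Backrest:** the knob's x changed from about 20 to -16 mm, which matches one hole forward.
- **Pin:** the tool is back at the height it had when it first gripped the knob (72.9 mm). The vertical force flipped from about -5 N to +5 or +6 N, so the pin is pressed home.
- **Bystanders:** I did not touch any of them. I did not measure their positions at the end, but the tape and dish look unmoved in the last pictures.

**Disagreements**
- The gripper read 28 mm on the 26 mm knob, but it did not slip: the lift force matched the spring.
- Early two-view height estimates for the timer were off because of shadow on it. A later pair of wrist views gave 18.7 mm, which agrees with the known 19 mm thickness.

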